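# Tip the drained vial rack onto its feet and push it home at the sampler

### The job

The empty vial rack has been left standing on its end to drain. Without gripping or lifting it, push it over so that it drops onto its feet with its white holed face up, then gently push it along the bench, between the yellow lines, until its far end rests square against the sampler's metal stop bar. Leave it there, move clear, and leave everything else on the bench alone.

Things in the scene. Friction and masses are not known exactly. Their poses are not given: they have to be found in the camera images.
- rack: Empty blue vial rack, white top plate, 150 long, 90 wide, 60 high on its feet, 0.2 to 0.45 kg, centre of mass near its middle. STARTS STANDING ON ITS END. Origin: centre of the lower end face at the start. z: along the 150 length (up at the start), y: along the 90 width, x: from the white holed face (x = -30) to the two dark rubber feet (x = +30), at the start level and towards the stop bar (within 0.2 rad).
- rack_holes (a point): Point on the white holed face (rack frame -30, 0, 115; 8 holes of 20). Pushed here (100 to 130 above the bench) in its +x direction the rack tips about its foot edge; past about 22 degrees it falls by itself onto its feet, which is all right: it is empty and sturdy. Then rack x points down and this face is on top.
- rack_near (a point): Centre of the end face that is underneath at the start (the rack's origin). Once the rack is on its feet this upright face, 90 wide and 60 high, looks towards the robot and is the one to push on to slide the rack; it slides with 1.5 to 5 N.
- rack_top (a point): Centre of the rack's other end face (rack frame 0, 0, 150): 150 above the bench at the start; the end that must finally touch the stop bar
- rack_foot (a point): Middle of the foot edge about which the rack tips (rack frame 30, 0, 0); it stays on the bench at all times
- feeder: Fixed sampler feed unit: white box 150 deep, 300 wide, 60 high (a low dark carousel on top), and before it an aluminium stop bar 190 wide, 30 high. Origin: on the bench at the middle of the stop bar's face that looks towards the rack. x: level, from the rack into the unit (roughly away from the robot), y: along the stop bar to the left, z up.
- lane_mid (a point): Middle of the lane on the bench (feeder frame -170, 0, 0). Two yellow lines, flat, run from the stop bar at feeder y = +87 and -87, 340 long. The rack starts between them, its foot edge 195 to 260 from the stop bar's face, so that once tipped it has about 45 to 110 left to slide.
- solvent_bottle: Yellow bottle, blue cap, 68 in diameter, 150 tall, standing to the left of the lane; origin: centre of its underside. Not to be moved.
- amber_bottle: Amber bottle, black cap, 60 in diameter, 130 tall, standing to the right of the lane; origin: centre of its underside. Not to be moved.
- clear_bottle: Clear bottle, blue cap, 72 in diameter, 160 tall, far left; origin: centre of its underside. Not to be moved.
- beaker: Glass beaker, 70 in diameter, 90 tall, far left; origin: centre of its underside. Not to be moved.
- sample_jar: Amber jar, white cap, 60 in diameter, 70 tall, far right; origin: centre of its underside. Not to be moved.
- tip_box: Green closed box 120 x 85 x 60, far right; origin: centre of its underside. Not to be moved.
- wrench: Steel wrench lying flat, far right; origin: under its middle. Not to be moved.

How it is judged (in metres and radians):
On the way, in this order (a step that is already met when the one before it is completed fails the run):
1. the rack lies on its feet, holed face up, at rest and not yet at the stop bar (angle between rack's own x axis and vertical above 3.04 rad and height (world z) of rack_top below 0.04 m and linear speed of rack below 0.03 m/s and x of rack_top in the frame of feeder below -0.012 m), for 0.2 s.
2. the rack's far end is against the stop bar (angle between rack's own x axis and vertical above 3.04 rad and x of rack_top in the frame of feeder above -0.008 m), for 0.1 s.
At the end, for the whole second after the job is handed in: The rack lies at rest on its feet on the bench, holed face up (within 0.1 rad), the middle of its far end within 8 mm of the stop bar's face, square to it within 0.12 rad, and between the yellow lines: the far end's middle within 45 mm and the near end's middle within 50 mm of the lane's middle (all of step 2 and height (world z) of rack_top below 0.04 m and y of rack_top in the frame of feeder between -0.045 and 0.045 m and y of rack in the frame of feeder between -0.05 and 0.05 m and angle between the z axis of rack and the x axis of feeder, either way round below 0.12 rad and linear speed of rack below 0.01 m/s); the robot touches nothing.
It fails at once if the rack is lifted or carried: its foot edge rises more than 30 mm off the bench (height (world z) of rack_foot above 0.03 m).
It fails at once if the rack is squeezed or rammed: more than 40 N between the fingers and the rack (contact force between the fingers and rack above 40 N).
It fails at once if another thing on the bench is moved by more than 15 mm (distance of any of solvent_bottle, amber_bottle, clear_bottle, beaker, sample_jar, tip_box, wrench from where it was at the start of the episode above 0.015 m).
It also fails if it takes over 48 s, if anything falls off the work surface, if the arm or the gripper's body presses on something with over 40 N, if the wrist force passes 120 N, or if a joint passes its speed limit or range.

### The arm

A 7-joint arm with a two-finger parallel gripper is mounted at the origin on the work surface. World frame = base frame: x ahead of the robot, y to its left, z up, the work surface at z = 0. Lengths are in mm, angles in rad, forces in N, time in s.
With the tool pointing down it reaches from about 400 to 875 mm from the base axis. Payload 4.4 kg.
Tool frame: the origin (TCP) lies between the finger pads; the fingertips stand 22 mm ahead of it and the grasp point (between the pads) lies 3 mm ahead of it; z points along the fingers, y is the line along which they close (so a half turn about z gives the same grasp; the last joint's range is limited). The gripper opens to 85 mm and grips with 20 to 120 N. Pads are 22 mm wide; open, the fingers measure 114 mm over their backs; the gripper's body (76 mm by 85 mm) begins 54 mm behind the grasp point. The pads swing forward as they close: fully open they stand 13 mm farther back than shut.
Start: joints at [1.255, 0.628, 0.038, 1.517, -0.027, 0.996, -0.02], TCP at [160.713, -629.832, 253.313] pointing down, gripper open.
Joint ranges: [-3.06, 3.06], [-0.37, 2.12], [-1.25, 1.32], [0.18, 2.47], [-1.1, 4.24], [0.23, 1.98], [-2.94, 2.94]. Speed limits (rad/s): [2.57, 2.57, 3.14, 3.14, 3.14, 3.14, 3.14].

### API

Orientations are given as [roll, pitch, yaw] about the fixed x, y, z axes, in that order (R = Rz(yaw) Ry(pitch) Rx(roll)).
In Python, from cell import ctrl gives the robot as it stands.
- The arm moves only by the tool step_arm, never from a script. Its argument "plan" is a list of rows, each an object of numbers: "dx", "dy", "dz": the shift along the tool's x, y, z scaled (see below); "ax", "ay", "az": the turn, a rotation vector about the tool's x, y, z scaled (see below); "gripper": the opening, from 0 (shut) to 1 (fully open). A call has 1 to 20 rows; each row shifts and turns the commanded pose from where the row before left it, along the tool's axes as they then stand; what a row does not reach is not made up. The controller multiplies each number of a shift by 0.3 m and each number of a turn by 90 degrees. A row lasts 1/8 s, in which the tool goes at most 62.5 mm and 10.7 degrees, less where a joint would pass 70% of its speed; a pose out of reach is approached as far as the arm can. A call with a number of a shift or a turn outside -1 to 1 is refused whole. A call with a gripper value outside its range is refused whole. The fingers move at their own pace and stop on an object; the grip force is fixed at half the most. Time passes only in rows, so rows that do not move let the fingers close. It gives the time, the measured TCP pose, the force, the opening and the grip force at its end, in the units of the state.
- ctrl.read_state(): the state, without advancing time (a new reading comes with each control period).
- ctrl.get_image(name): name is "side" or "top" or "wrist"; returns a dict with "color" (384x512x3 uint8, red, green, blue), "range_z" (384x512 float32, mm along the optical axis (not along the pixel's ray), 0 where there is no reading), "fx", "fy", "cx", "cy" (pixels), "T" (4x4, takes a point from camera to world coordinates); the wrist camera has in their place "T_tool_cam" (4x4, takes a point from camera to tool coordinates, whose origin is the TCP and whose axes are the flange's). Camera axes: x right, y down, z forward; pixel columns grow to the right and rows downward; lengths in mm; the calibration is good to about 2 mm. A picture is of the moment at which its call begins: read the wrist's pose just before it.
- ctrl.finish_job(): hands the job in; it is judged then, once.
The state is a dict: "clock": time; "qpos": joint angles; "qd": joint speeds; "tau": joint torques, N m; "eef_pos": TCP position; "tool_rot": TCP orientation; "force": force on the tool from outside, world axes, zero at the start; "torque": the same for the moment, N m; "width": finger opening in mm; "gripper_force": force on a finger pad.
Only numpy, scipy, OpenCV 4.12 (cv2) and the standard library are available. Lean on these libraries where they do the work, as an engineer would, in place of code of your own. Each camera call takes 0.05 s, during which the arm holds its last target. There are 200 camera calls.

## Working session

There is one attempt and no reset: what is moved stays moved. The work goes in short steps, Python scripts to look and compute and a tool call to move; the robot and the scene stay as the last step left them, time stands still between calls to the robot, and variables do not carry over. Pictures are saved under pics/ and viewed, at most 10 in all, crops included, and the job is handed in when it is done.

Besides the shell and the picture viewer there is one more tool, called by a JSON object that holds its "op" and its "data". step_arm: Moves the arm, as the interface text tells. Shifts and turns lie within -1 to 1; 1 stands for 0.3 m of shift or 90 degrees of turn. Its arguments: {"type":"object","properties":{"plan":{"type":"array"}},"required":["plan"]}

```bash
mkdir -p pics; ls
python3 - <<'E'
from cell import ctrl
import cv2,numpy as np,pickle
s=ctrl.read_state(); print({k:np.round(v,3).tolist() for k,v in s.items()})
d={}
for n in("top","side"):
    d[n]=ctrl.get_image(n); print(n,d[n]["fx"],np.round(d[n]["T"],2).tolist())
pickle.dump(d,open("im0.pkl","wb"))
cv2.imwrite("pics/a.png",cv2.vconcat([cv2.cvtColor(d[n]["color"],cv2.COLOR_RGB2BGR)for n in d])[:, :] if 0 else cv2.cvtColor(d["top"]["color"],cv2.COLOR_RGB2BGR))
cv2.imwrite("pics/b.png",cv2.cvtColor(d["side"]["color"],cv2.COLOR_RGB2BGR))
E
```

```text
pics
{'clock': 0.0, 'qpos': [1.255, 0.629, 0.038, 1.518, -0.027, 0.996, -0.02], 'qd': [0.0, -0.0, -0.0, 0.0, 0.0, 0.001, 0.0], 'tau': [0.0, -56.34, 1.226, -19.345, 0.011, 0.01, 0.0], 'eef_pos': [160.566, -629.263, 252.385], 'tool_rot': [-3.14, 0.0, 0.25], 'force': [-0.05, 0.338, -0.112], 'torque': [-0.047, 0.022, -0.026], 'gripper_force': 0.0, 'width': 85.678}
top 421.67761529707695 [[-0.02, -0.99, 0.15, 358.82], [-1.0, 0.02, 0.0, 12.16], [-0.01, -0.15, -0.99, 1474.15], [0.0, 0.0, 0.0, 1.0]]
side 497.72786922410296 [[-0.99, -0.08, 0.09, 402.52], [-0.12, 0.52, -0.85, 1315.58], [0.02, -0.85, -0.52, 917.73], [0.0, 0.0, 0.0, 1.0]]
```

View pics/a.png

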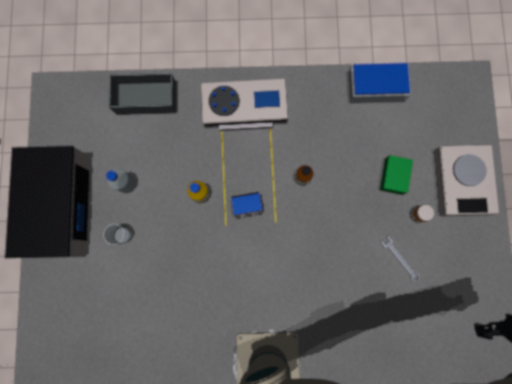

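View pics/b.png

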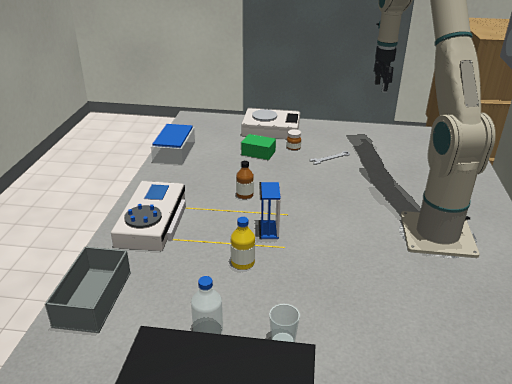

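The top view shows the rack's blue top end at about (246,204). The yellow lines run from (222,130) to (226,224) and from (270,128) to (275,221), and the stop bar is at about (246,126). The side view shows the rack at (269,210) with its white face towards the robot, and the yellow bottle (243,245) and amber bottle (245,182) on either side of the lane.

```bash
cat > h.py <<'E'
import numpy as np,cv2
def cast(d,uv,z):
    uv=np.atleast_2d(np.asarray(uv,float)); T=np.array(d["T"])
    r=np.c_[(uv[:,0]-d["cx"])/d["fx"],(uv[:,1]-d["cy"])/d["fy"],np.ones(len(uv))]@T[:3,:3].T
    return T[:3,3]+r*((z-T[2,3])/r[:,2])[:,None]
def cloud(d):
    h,w=d["range_z"].shape; u,v=np.meshgrid(np.arange(w),np.arange(h)); z=d["range_z"]; T=np.array(d["T"])
    P=np.stack([(u-d["cx"])/d["fx"]*z,(v-d["cy"])/d["fy"]*z,z],-1)
    return P@T[:3,:3].T+T[:3,3]
def hsv(d): return cv2.cvtColor(d["color"],cv2.COLOR_RGB2HSV)
def mask(d,lo,hi,box):
    m=cv2.inRange(hsv(d),lo,hi); k=np.zeros_like(m); x0,y0,x1,y1=box; k[y0:y1,x0:x1]=m[y0:y1,x0:x1]; return k
E
python3 - <<'E'
import pickle; from h import *
d=pickle.load(open("im0.pkl","rb")); t=d["top"]; s=d["side"]
# lines
for b in((216,132,232,180),(216,215,232,228),(264,132,282,226)):
    m=mask(t,(20,60,60),(35,255,255),b); v,u=np.nonzero(m); P=cast(t,np.c_[u,v],0)[:,:2]
    if len(u)<2: print(b,len(u));continue
    p=np.polyfit(P[:,0],P[:,1],1); print("line",len(u),p,P[:,0].min(),P[:,0].max())
# rack top
m=mask(t,(105,100,60),(130,255,255),(225,185,270,225)); C=cloud(t); P=C[m>0]; print("blue z pct",np.percentile(P[:,2],[5,25,50,75,95]))
top=(m>0)&(abs(C[...,2]-150)<12); v,u=np.nonzero(top); Q=cast(t,np.c_[u,v],150)[:,:2].astype(np.float32)
print("rect top view",cv2.minAreaRect(Q),len(u))
Cs=cloud(s); ms=mask(s,(100,80,40),(130,255,255),(255,175,285,240))
ts=(ms>0)&(abs(Cs[...,2]-150)<12); v,u=np.nonzero(ts); Q=cast(s,np.c_[u,v],150)[:,:2].astype(np.float32)
print("rect side view",cv2.minAreaRect(Q),len(u), np.median(Cs[ts],0))
# bar: points with z 20..40 before feeder
k=(C[...,2]>22)&(C[...,2]<38); k[:118]=0;k[135:]=0;k[:,:212]=0;k[:,280:]=0
v,u=np.nonzero(k); Q=cast(t,np.c_[u,v],30)[:,:2].astype(np.float32); print("bar",cv2.minAreaRect(Q),len(u),Q.min(0),Q.max(0))
f=[];
for c in np.unique(u): f.append(cast(t,[[c,v[u==c].max()+.5]],30)[0,:2])
f=np.array(f); print("bar face fit x=a*y+b",np.polyfit(f[:,1],f[:,0],1),len(f))
# bottles
for nm,uv in(("yellow",(198,190)),("amber",(305,174))):
    a,b=uv; w=C[b-14:b+14,a-14:a+14].reshape(-1,3); w=w[w[:,2]>60]; print(nm,np.round(np.percentile(w,[2,50,98],axis=0),0).tolist())
cv2.imwrite("pics/c.png",cv2.cvtColor(cv2.resize(t["color"][110:235,180:320],None,fx=5,fy=4.8,interpolation=cv2.INTER_CUBIC),cv2.COLOR_RGB2BGR))
E
```

```text
line 150 [2.27472356e-02 1.26021766e+02] 632.9507820673628 805.9610533958482
line 31 [3.04689194e-02 1.21234094e+02] 469.44319904194145 504.62988102415886
line 279 [ 2.95106749e-02 -5.40089521e+01] 475.56558970685757 801.3763951441388
blue z pct [131.50078561 147.38265911 149.22746015 151.27242744 153.87768601]
rect top view ((525.3316040039062, 56.50469970703125), (57.66265106201172, 89.44881439208984), 8.531707763671875) 501
rect side view ((519.0964965820312, 63.91819763183594), (54.67695236206055, 107.52833557128906), 9.11596965789795) 323 [519.58197932  61.60614895 150.92662083]
bar ((820.5374755859375, 56.594207763671875), (20.48407554626465, 238.33383178710938), 1.598052740097046) 263 [807.9447   -62.305546] [832.24866 175.88712]
bar face fit x=a*y+b [-2.17442377e-02  8.14788272e+02] 63
yellow [[550.0, 190.0, 70.0], [576.0, 216.0, 106.0], [611.0, 252.0, 154.0]]
amber [[604.0, -164.0, 64.0], [625.0, -134.0, 93.0], [657.0, -111.0, 134.0]]
```

View pics/c.png

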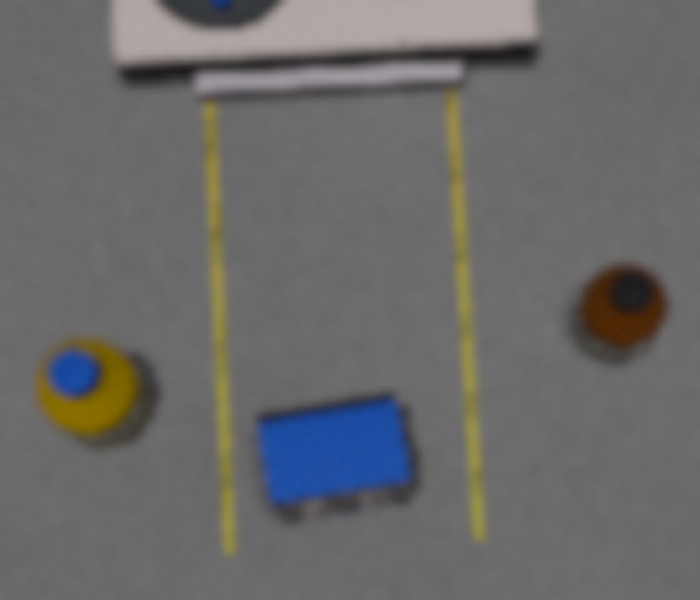

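The feeder origin comes out at about (812, 57) with yaw about 0.027. The rack's top centre is at about (523, 58), 150 high, with yaw about 0.15. Its foot edge is about 259 mm from the bar, inside the stated 195 to 260. Next I move in behind it.

{"op": "step_arm", "data": {"plan": [{"az": 0.064, "gripper": 0.55}, {"dx": 0.113, "dy": -0.077, "gripper": 0.55}, {"dx": 0.113, "dy": -0.077, "gripper": 0.55}, {"dx": 0.113, "dy": -0.077, "gripper": 0.55}, {"dx": 0.113, "dy": -0.077, "gripper": 0.55}, {"dx": 0.113, "dy": -0.077, "gripper": 0.55}, {"dx": 0.113, "dy": -0.077, "gripper": 0.55}, {"dx": 0.113, "dy": -0.077, "gripper": 0.55}, {"dx": 0.113, "dy": -0.077, "gripper": 0.55}, {"dx": 0.113, "dy": -0.077, "gripper": 0.55}, {"dx": 0.113, "dy": -0.077, "gripper": 0.55}, {"gripper": 0.55}, {"gripper": 0.55}]}}

```text
invalid input
```

{"op": "step_arm", "data": {"plan": [{"dx": 0.01, "dy": -0.131, "gripper": 0.55}, {"dx": 0.01, "dy": -0.131, "gripper": 0.55}, {"dx": 0.01, "dy": -0.131, "gripper": 0.55}, {"dx": 0.01, "dy": -0.131, "gripper": 0.55}, {"dx": 0.01, "dy": -0.131, "gripper": 0.55}, {"dx": 0.01, "dy": -0.131, "gripper": 0.55}, {"dx": 0.01, "dy": -0.131, "gripper": 0.55}, {"dx": 0.01, "dy": -0.131, "gripper": 0.55}, {"dx": 0.01, "dy": -0.131, "gripper": 0.55}, {"dx": 0.01, "dy": -0.131, "gripper": 0.55}, {"gripper": 0.55}, {"gripper": 0.55}]}}

```text
invalid input
```

{"op": "step_arm", "data": {"plan": [{"dx": 0, "dy": 0, "dz": 0, "ax": 0, "ay": 0, "az": 0.064, "gripper": 0.55}]}}

```text
clock: 0.22
eef_pos: [160.5, -629.5, 252.7]
tool_rot: [-3.14, -0.0, 0.147]
force: [0.4, -0.5, -0.6]
width: 69.7
gripper_force: 0.0
```

All seven keys are required in each row.

{"op": "step_arm", "data": {"plan": [{"dx": 0.113, "dy": -0.077, "dz": 0, "ax": 0, "ay": 0, "az": 0, "gripper": 0.55}, {"dx": 0.113, "dy": -0.077, "dz": 0, "ax": 0, "ay": 0, "az": 0, "gripper": 0.55}, {"dx": 0.113, "dy": -0.077, "dz": 0, "ax": 0, "ay": 0, "az": 0, "gripper": 0.55}, {"dx": 0.113, "dy": -0.077, "dz": 0, "ax": 0, "ay": 0, "az": 0, "gripper": 0.55}, {"dx": 0.113, "dy": -0.077, "dz": 0, "ax": 0, "ay": 0, "az": 0, "gripper": 0.55}, {"dx": 0.113, "dy": -0.077, "dz": 0, "ax": 0, "ay": 0, "az": 0, "gripper": 0.55}, {"dx": 0.113, "dy": -0.077, "dz": 0, "ax": 0, "ay": 0, "az": 0, "gripper": 0.55}, {"dx": 0.113, "dy": -0.077, "dz": 0, "ax": 0, "ay": 0, "az": 0, "gripper": 0.55}, {"dx": 0.113, "dy": -0.077, "dz": 0, "ax": 0, "ay": 0, "az": 0, "gripper": 0.55}, {"dx": 0.113, "dy": -0.077, "dz": 0, "ax": 0, "ay": 0, "az": 0, "gripper": 0.55}, {"dx": 0, "dy": 0, "dz": 0, "ax": 0, "ay": 0, "az": 0, "gripper": 0.55}]}}

```text
clock: 1.6
eef_pos: [464.7, -347.1, 252.8]
tool_rot: [-3.139, -0.002, 0.156]
force: [-0.2, -0.6, -0.2]
width: 47.0
gripper_force: 0.0
```

{"op": "step_arm", "data": {"plan": [{"dx": 0.01, "dy": -0.131, "dz": 0, "ax": 0, "ay": 0, "az": 0, "gripper": 0.55}, {"dx": 0.01, "dy": -0.131, "dz": 0, "ax": 0, "ay": 0, "az": 0, "gripper": 0.55}, {"dx": 0.01, "dy": -0.131, "dz": 0, "ax": 0, "ay": 0, "az": 0, "gripper": 0.55}, {"dx": 0.01, "dy": -0.131, "dz": 0, "ax": 0, "ay": 0, "az": 0, "gripper": 0.55}, {"dx": 0.01, "dy": -0.131, "dz": 0, "ax": 0, "ay": 0, "az": 0, "gripper": 0.55}, {"dx": 0.01, "dy": -0.131, "dz": 0, "ax": 0, "ay": 0, "az": 0, "gripper": 0.55}, {"dx": 0.01, "dy": -0.131, "dz": 0, "ax": 0, "ay": 0, "az": 0, "gripper": 0.55}, {"dx": 0.01, "dy": -0.131, "dz": 0, "ax": 0, "ay": 0, "az": 0, "gripper": 0.55}, {"dx": 0.01, "dy": -0.131, "dz": 0, "ax": 0, "ay": 0, "az": 0, "gripper": 0.55}, {"dx": 0.01, "dy": -0.131, "dz": 0, "ax": 0, "ay": 0, "az": 0, "gripper": 0.55}, {"dx": 0, "dy": 0, "dz": 0, "ax": 0, "ay": 0, "az": 0, "gripper": 0.55}, {"dx": 0, "dy": 0, "dz": 0, "ax": 0, "ay": 0, "az": 0, "gripper": 0.55}]}}

```text
clock: 3.1
eef_pos: [432.7, 40.9, 253.2]
tool_rot: [3.141, 0.0, 0.148]
force: [0.2, -0.8, 0.5]
width: 47.1
gripper_force: 0.0
```

{"op": "step_arm", "data": {"plan": [{"dx": 0, "dy": -0.008, "dz": 0.1, "ax": 0, "ay": 0, "az": 0, "gripper": 0.55}, {"dx": 0, "dy": 0, "dz": 0.1, "ax": 0, "ay": 0, "az": 0, "gripper": 0.55}, {"dx": 0, "dy": 0, "dz": 0.1, "ax": 0, "ay": 0, "az": 0, "gripper": 0.55}, {"dx": 0, "dy": 0, "dz": 0.1, "ax": 0, "ay": 0, "az": 0, "gripper": 0.55}, {"dx": 0, "dy": 0, "dz": 0, "ax": 0, "ay": 0, "az": 0, "gripper": 0.55}, {"dx": 0, "dy": 0, "dz": 0, "ax": 0, "ay": 0, "az": 0, "gripper": 0.55}]}}

```text
clock: 3.85
eef_pos: [433.0, 43.6, 134.0]
tool_rot: [3.141, -0.001, 0.148]
force: [-0.1, -0.1, 0.6]
width: 47.1
gripper_force: 0.0
```

Run:
```python
from cell import ctrl
from h import *
s=ctrl.get_image("side"); w=ctrl.get_image("wrist")
a=cv2.resize(s["color"][100:260,180:360],(540,480),interpolation=cv2.INTER_CUBIC); b=cv2.resize(w["color"],(260,195))
b=cv2.copyMakeBorder(b,0,285,0,0,cv2.BORDER_CONSTANT)
cv2.imwrite("pics/d.png",cv2.cvtColor(np.hstack([a,b]),cv2.COLOR_RGB2BGR))
print(np.round(ctrl.read_state()["eef_pos"],1))
```

```text
[433.4  44.1 134.4]
```

View pics/d.png

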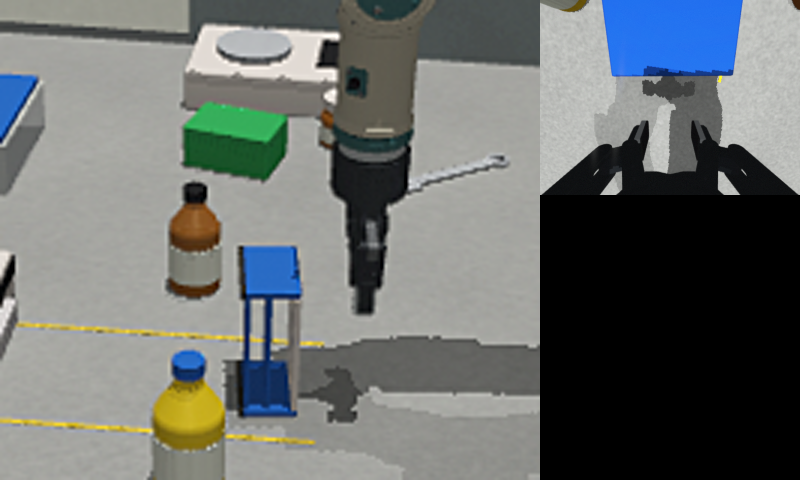

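Picture: the gripper is centred behind the standing rack, which is at about (270,330) in the side crop. In the wrist view the rack's near edge is level, so the tool is aligned with it. Push to tip.

{"op": "step_arm", "data": {"plan": [{"dx": 0.045, "dy": 0, "dz": 0, "ax": 0, "ay": 0, "az": 0, "gripper": 0.55}, {"dx": 0.045, "dy": 0, "dz": 0, "ax": 0, "ay": 0, "az": 0, "gripper": 0.55}, {"dx": 0.03, "dy": 0, "dz": 0, "ax": 0, "ay": 0, "az": 0, "gripper": 0.55}, {"dx": 0.02, "dy": 0, "dz": 0, "ax": 0, "ay": 0, "az": 0, "gripper": 0.55}, {"dx": 0.02, "dy": 0, "dz": 0, "ax": 0, "ay": 0, "az": 0, "gripper": 0.55}, {"dx": 0.02, "dy": 0, "dz": 0, "ax": 0, "ay": 0, "az": 0, "gripper": 0.55}, {"dx": 0.02, "dy": 0, "dz": 0, "ax": 0, "ay": 0, "az": 0, "gripper": 0.55}, {"dx": 0.02, "dy": 0, "dz": 0, "ax": 0, "ay": 0, "az": 0, "gripper": 0.55}, {"dx": 0.02, "dy": 0, "dz": 0, "ax": 0, "ay": 0, "az": 0, "gripper": 0.55}, {"dx": 0.02, "dy": 0, "dz": 0, "ax": 0, "ay": 0, "az": 0, "gripper": 0.55}, {"dx": 0.02, "dy": 0, "dz": 0, "ax": 0, "ay": 0, "az": 0, "gripper": 0.55}, {"dx": 0.02, "dy": 0, "dz": 0, "ax": 0, "ay": 0, "az": 0, "gripper": 0.55}]}}

```text
clock: 5.45
eef_pos: [522.1, 57.9, 133.4]
tool_rot: [3.142, -0.001, 0.149]
force: [-0.4, -0.3, 0.3]
width: 47.3
gripper_force: 0.2
```

```bash
cat > r.py <<'E'
from cell import ctrl
from h import *
import sys
t=ctrl.get_image("top"); s=ctrl.get_image("side")
a=cv2.resize(t["color"][110:240,180:320],None,fx=3,fy=3,interpolation=cv2.INTER_CUBIC); b=cv2.resize(s["color"][130:260,150:300],(450,390),interpolation=cv2.INTER_CUBIC)
if len(sys.argv)>1: cv2.imwrite(sys.argv[1],cv2.cvtColor(np.hstack([a[:390],b])[:, :800],cv2.COLOR_RGB2BGR))
for n,d,box in(("top",t,(222,110,274,235)),("side",s,(180,160,300,240))):
    C=cloud(d); k=np.zeros(C.shape[:2],bool); x0,y0,x1,y1=box; k[y0:y1,x0:x1]=1
    Hs=hsv(d); white=(Hs[...,1]<70)&(Hs[...,2]>140)
    k&=(C[...,2]>50)&(C[...,2]<70)&(C[...,0]>480)&(C[...,0]<808)&(C[...,1]>-30)&(C[...,1]<145)
    v,u=np.nonzero(k); P=cast(d,np.c_[u,v],60)[:,:2].astype(np.float32)
    if len(u)>20: print(n,len(u),"z",np.median(C[k][:,2]).round(1),"rect",cv2.minAreaRect(P))
st=ctrl.read_state(); print(st["clock"],np.round(st["eef_pos"],1),np.round(st["tool_rot"],3),np.round(st["force"],1))
E
python3 r.py pics/e.png
```

```text
side 128 z 61.2 rect ((538.0597534179688, 63.402137756347656), (62.394588470458984, 108.43265533447266), 8.730804443359375)
5.55 [522.7  58.  133.4] [-3.142e+00 -2.000e-03  1.490e-01] [ 1.1 -0.3 -0.1]
```

View pics/e.png

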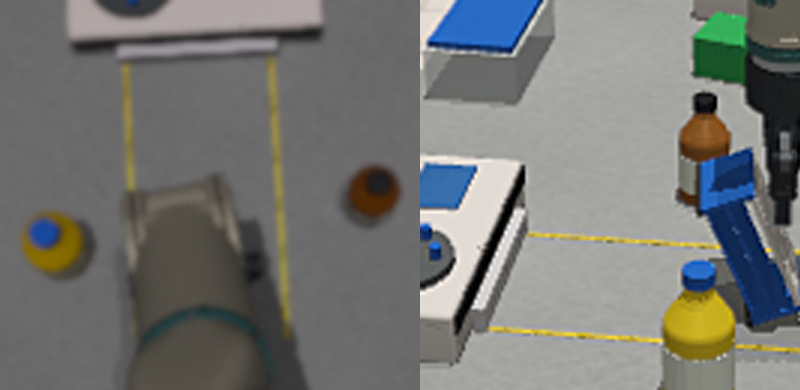

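Picture: in the right half the rack is leaning about 25° forward at (740,240), right at its tipping point. I push a bit more and then wait.

{"op": "step_arm", "data": {"plan": [{"dx": 0.02, "dy": 0, "dz": 0, "ax": 0, "ay": 0, "az": 0, "gripper": 0.55}, {"dx": 0.02, "dy": 0, "dz": 0, "ax": 0, "ay": 0, "az": 0, "gripper": 0.55}, {"dx": 0, "dy": 0, "dz": 0, "ax": 0, "ay": 0, "az": 0, "gripper": 0.55}, {"dx": 0, "dy": 0, "dz": 0, "ax": 0, "ay": 0, "az": 0, "gripper": 0.55}, {"dx": 0, "dy": 0, "dz": 0, "ax": 0, "ay": 0, "az": 0, "gripper": 0.55}, {"dx": 0, "dy": 0, "dz": 0, "ax": 0, "ay": 0, "az": 0, "gripper": 0.55}]}}

```text
clock: 6.3
eef_pos: [533.2, 59.6, 133.4]
tool_rot: [3.142, 0.0, 0.149]
force: [-0.0, 0.0, 0.0]
width: 47.1
gripper_force: 0.0
```

{"op": "step_arm", "data": {"plan": [{"dx": -0.1, "dy": 0, "dz": 0, "ax": 0, "ay": 0, "az": 0.015, "gripper": 0.6}, {"dx": -0.1, "dy": 0, "dz": 0, "ax": 0, "ay": 0, "az": 0.015, "gripper": 0.6}, {"dx": -0.1, "dy": 0, "dz": 0, "ax": 0, "ay": 0, "az": 0.015, "gripper": 0.6}, {"dx": 0, "dy": 0, "dz": 0, "ax": 0, "ay": 0, "az": 0.015, "gripper": 0.6}, {"dx": 0, "dy": 0, "dz": 0, "ax": 0, "ay": 0, "az": 0.017, "gripper": 0.6}, {"dx": 0, "dy": 0, "dz": 0, "ax": 0, "ay": 0, "az": 0, "gripper": 0.6}, {"dx": 0, "dy": 0, "dz": 0, "ax": 0, "ay": 0, "az": 0, "gripper": 0.6}]}}

```text
clock: 7.18
eef_pos: [444.7, 48.5, 133.3]
tool_rot: [-3.142, -0.001, 0.029]
force: [-0.3, -0.7, -1.1]
width: 51.5
gripper_force: 0.0
```

```bash
python3 r.py pics/f.png
```

```text
top 932 z 59.6 rect ((631.8812866210938, 73.00579833984375), (151.36361694335938, 89.90738677978516), 8.771162986755371)
side 725 z 60.0 rect ((627.110107421875, 78.3447036743164), (149.2743682861328, 102.650146484375), 7.464128017425537)
7.275 [444.4  48.4 133.2] [ 3.142 -0.     0.028] [-0.4  0.3 -0.1]
```

View pics/f.png

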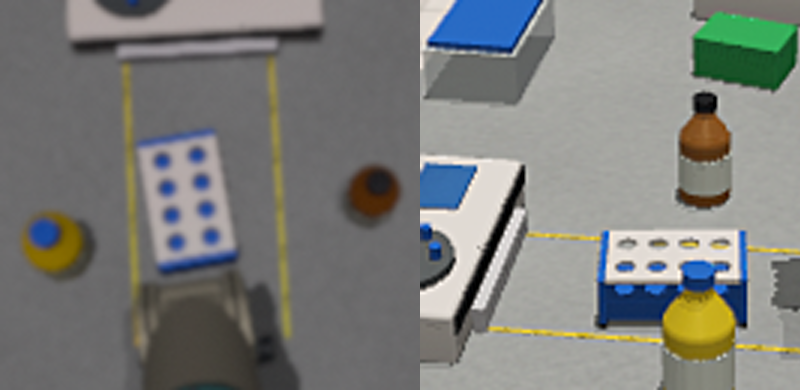

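Picture: the rack now lies on its feet with the white holed face up. In the left half it is at (187,200), between the lines, with yaw about 0.15. Next I lower behind its near face and push with both fingers, with the tool squared to the bar.

{"op": "step_arm", "data": {"plan": [{"dx": 0, "dy": -0.03, "dz": 0.073, "ax": 0, "ay": 0, "az": 0, "gripper": 0.6}, {"dx": 0, "dy": 0, "dz": 0.073, "ax": 0, "ay": 0, "az": 0, "gripper": 0.6}, {"dx": 0, "dy": 0, "dz": 0.073, "ax": 0, "ay": 0, "az": 0, "gripper": 0.6}, {"dx": 0, "dy": 0, "dz": 0.073, "ax": 0, "ay": 0, "az": 0, "gripper": 0.6}, {"dx": 0.067, "dy": 0, "dz": 0, "ax": 0, "ay": 0, "az": 0, "gripper": 0.6}, {"dx": 0.067, "dy": 0, "dz": 0, "ax": 0, "ay": 0, "az": 0, "gripper": 0.6}, {"dx": 0.067, "dy": 0, "dz": 0, "ax": 0, "ay": 0, "az": 0, "gripper": 0.6}, {"dx": 0.05, "dy": 0, "dz": 0, "ax": 0, "ay": 0, "az": 0, "gripper": 0.6}, {"dx": 0, "dy": 0, "dz": 0, "ax": 0, "ay": 0, "az": 0, "gripper": 0.6}]}}

```text
clock: 8.4
eef_pos: [518.5, 57.9, 55.9]
tool_rot: [3.136, 0.01, 0.028]
force: [-0.8, -0.6, -0.3]
width: 51.5
gripper_force: 0.0
```

{"op": "step_arm", "data": {"plan": [{"dx": 0.017, "dy": 0, "dz": 0, "ax": 0, "ay": 0, "az": 0, "gripper": 0.6}, {"dx": 0.017, "dy": 0, "dz": 0, "ax": 0, "ay": 0, "az": 0, "gripper": 0.6}, {"dx": 0.017, "dy": 0, "dz": 0, "ax": 0, "ay": 0, "az": 0, "gripper": 0.6}, {"dx": 0.017, "dy": 0, "dz": 0, "ax": 0, "ay": 0, "az": 0, "gripper": 0.6}, {"dx": 0.017, "dy": 0, "dz": 0, "ax": 0, "ay": 0, "az": 0, "gripper": 0.6}, {"dx": 0.017, "dy": 0, "dz": 0, "ax": 0, "ay": 0, "az": 0, "gripper": 0.6}, {"dx": 0.017, "dy": 0, "dz": 0, "ax": 0, "ay": 0, "az": 0, "gripper": 0.6}, {"dx": 0.017, "dy": 0, "dz": 0, "ax": 0, "ay": 0, "az": 0, "gripper": 0.6}, {"dx": 0.017, "dy": 0, "dz": 0, "ax": 0, "ay": 0, "az": 0, "gripper": 0.6}, {"dx": 0.017, "dy": 0, "dz": 0, "ax": 0, "ay": 0, "az": 0, "gripper": 0.6}, {"dx": 0.017, "dy": 0, "dz": 0, "ax": 0, "ay": 0, "az": 0, "gripper": 0.6}, {"dx": 0.017, "dy": 0, "dz": 0, "ax": 0, "ay": 0, "az": 0, "gripper": 0.6}]}}

```text
clock: 9.9
eef_pos: [576.5, 60.0, 55.2]
tool_rot: [3.136, 0.015, 0.03]
force: [-5.1, 0.1, 5.0]
width: 51.4
gripper_force: 2.7
```

```bash
python3 r.py pics/g.png
```

```text
top 217 z 59.4 rect ((711.3350219726562, 72.46365356445312), (58.63628387451172, 89.78400421142578), 4.267324447631836)
side 735 z 60.2 rect ((648.640869140625, 69.66690826416016), (175.19235229492188, 100.12651062011719), 4.371994972229004)
10.0 [577.8  60.   55.2] [3.136 0.013 0.029] [-2.3  0.9  1.7]
```

View pics/g.png

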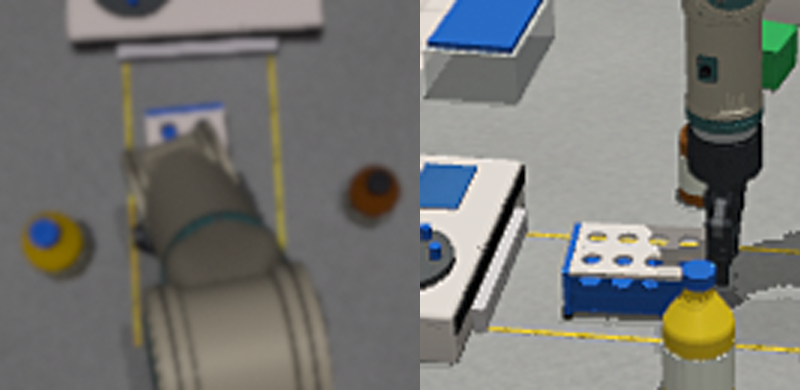

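Picture: the rack is partly squared, with yaw about 0.07. Its far edge is at about (186,105) in the left half, roughly 70 mm short of the bar. I keep pushing.

{"op": "step_arm", "data": {"plan": [{"dx": 0.017, "dy": 0, "dz": 0, "ax": 0, "ay": 0, "az": 0, "gripper": 0.6}, {"dx": 0.017, "dy": 0, "dz": 0, "ax": 0, "ay": 0, "az": 0, "gripper": 0.6}, {"dx": 0.017, "dy": 0, "dz": 0, "ax": 0, "ay": 0, "az": 0, "gripper": 0.6}, {"dx": 0.017, "dy": 0, "dz": 0, "ax": 0, "ay": 0, "az": 0, "gripper": 0.6}, {"dx": 0.017, "dy": 0, "dz": 0, "ax": 0, "ay": 0, "az": 0, "gripper": 0.6}, {"dx": 0.017, "dy": 0, "dz": 0, "ax": 0, "ay": 0, "az": 0, "gripper": 0.6}, {"dx": 0.017, "dy": 0, "dz": 0, "ax": 0, "ay": 0, "az": 0, "gripper": 0.6}, {"dx": 0.017, "dy": 0, "dz": 0, "ax": 0, "ay": 0, "az": 0, "gripper": 0.6}, {"dx": 0.017, "dy": 0, "dz": 0, "ax": 0, "ay": 0, "az": 0, "gripper": 0.6}, {"dx": 0.017, "dy": 0, "dz": 0, "ax": 0, "ay": 0, "az": 0, "gripper": 0.6}]}}

```text
clock: 11.25
eef_pos: [629.4, 60.9, 55.0]
tool_rot: [3.136, 0.012, 0.029]
force: [-5.0, -0.4, 4.7]
width: 51.2
gripper_force: 2.8
```

```bash
python3 r.py
```

```text
top 131 z 59.2 rect ((771.5411376953125, 67.2451400756836), (86.85820007324219, 42.84278106689453), 88.48316192626953)
side 788 z 59.9 rect ((701.613525390625, 69.00892639160156), (173.19265747070312, 103.09223937988281), 2.2016854286193848)
11.35 [630.7  60.9  54.9] [3.136 0.009 0.029] [-2.  -0.1  1.2]
```

The rack is square now, with its far end at about x=793 and 18–20 mm still to go.

{"op": "step_arm", "data": {"plan": [{"dx": 0.01, "dy": 0, "dz": 0, "ax": 0, "ay": 0, "az": 0, "gripper": 0.6}, {"dx": 0.01, "dy": 0, "dz": 0, "ax": 0, "ay": 0, "az": 0, "gripper": 0.6}, {"dx": 0.01, "dy": 0, "dz": 0, "ax": 0, "ay": 0, "az": 0, "gripper": 0.6}, {"dx": 0.01, "dy": 0, "dz": 0, "ax": 0, "ay": 0, "az": 0, "gripper": 0.6}, {"dx": 0.005, "dy": 0, "dz": 0, "ax": 0, "ay": 0, "az": 0, "gripper": 0.6}]}}

```text
clock: 11.98
eef_pos: [642.7, 61.4, 54.8]
tool_rot: [3.136, 0.012, 0.029]
force: [-6.7, -0.4, 4.6]
width: 51.4
gripper_force: 2.8
```

{"op": "step_arm", "data": {"plan": [{"dx": 0.005, "dy": 0, "dz": 0, "ax": 0, "ay": 0, "az": 0, "gripper": 0.6}, {"dx": 0.005, "dy": 0, "dz": 0, "ax": 0, "ay": 0, "az": 0, "gripper": 0.6}]}}

```text
clock: 12.22
eef_pos: [645.4, 61.5, 54.7]
tool_rot: [3.136, 0.012, 0.029]
force: [-5.6, -0.2, 4.9]
width: 51.5
gripper_force: 2.9
```

```bash
python3 r.py
```

```text
top 86 z 59.5 rect ((787.6734619140625, 68.6757583618164), (90.44913482666016, 39.39917755126953), 88.4781723022461)
side 733 z 60.0 rect ((716.78857421875, 69.09278869628906), (173.50173950195312, 101.4861831665039), 0.06813622266054153)
12.325 [645.8  61.6  54.7] [3.136 0.011 0.029] [-4.9 -0.3  3.6]
```

{"op": "step_arm", "data": {"plan": [{"dx": 0.005, "dy": 0, "dz": 0, "ax": 0, "ay": 0, "az": 0, "gripper": 0.6}, {"dx": 0.005, "dy": 0, "dz": 0, "ax": 0, "ay": 0, "az": 0, "gripper": 0.6}]}}

```text
clock: 12.58
eef_pos: [648.5, 61.7, 54.7]
tool_rot: [3.136, 0.012, 0.029]
force: [-5.9, 0.1, 4.8]
width: 51.3
gripper_force: 2.7
```

{"op": "step_arm", "data": {"plan": [{"dx": 0.005, "dy": 0, "dz": 0, "ax": 0, "ay": 0, "az": 0, "gripper": 0.6}]}}

```text
clock: 12.7
eef_pos: [649.4, 61.7, 54.6]
tool_rot: [3.136, 0.013, 0.029]
force: [-8.9, 0.0, 6.6]
width: 51.1
gripper_force: 4.2
```

{"op": "step_arm", "data": {"plan": [{"dx": 0.004, "dy": 0, "dz": 0, "ax": 0, "ay": 0, "az": 0, "gripper": 0.6}]}}

```text
clock: 12.82
eef_pos: [649.4, 61.6, 54.5]
tool_rot: [3.136, 0.016, 0.029]
force: [-10.6, -0.5, 8.9]
width: 51.3
gripper_force: 5.3
```

The force has risen to about 11 N and the tool has stopped advancing, so the rack is against the bar. I back off straight and then check.

{"op": "step_arm", "data": {"plan": [{"dx": 0.003, "dy": 0, "dz": 0, "ax": 0, "ay": 0, "az": 0, "gripper": 0.6}, {"dx": 0, "dy": 0, "dz": 0, "ax": 0, "ay": 0, "az": 0, "gripper": 0.6}, {"dx": -0.02, "dy": 0, "dz": 0, "ax": 0, "ay": 0, "az": 0, "gripper": 0.6}, {"dx": -0.05, "dy": 0, "dz": 0, "ax": 0, "ay": 0, "az": 0, "gripper": 0.6}, {"dx": -0.1, "dy": 0, "dz": 0, "ax": 0, "ay": 0, "az": 0, "gripper": 0.6}, {"dx": -0.12, "dy": 0, "dz": 0, "ax": 0, "ay": 0, "az": 0, "gripper": 0.6}, {"dx": -0.12, "dy": 0, "dz": -0.1, "ax": 0, "ay": 0, "az": 0, "gripper": 0.6}, {"dx": -0.12, "dy": 0, "dz": -0.1, "ax": 0, "ay": 0, "az": 0, "gripper": 0.6}, {"dx": -0.12, "dy": 0, "dz": -0.1, "ax": 0, "ay": 0, "az": 0, "gripper": 0.6}, {"dx": 0, "dy": 0, "dz": -0.1, "ax": 0, "ay": 0, "az": 0, "gripper": 0.6}, {"dx": 0, "dy": 0, "dz": 0, "ax": 0, "ay": 0, "az": 0, "gripper": 0.6}, {"dx": 0, "dy": 0, "dz": 0, "ax": 0, "ay": 0, "az": 0, "gripper": 0.6}]}}

```text
clock: 14.32
eef_pos: [459.9, 56.9, 176.6]
tool_rot: [3.136, 0.009, 0.029]
force: [0.7, 0.4, -0.1]
width: 51.4
gripper_force: 0.0
```

```bash
sed -i 's/<808/<814/' r.py; python3 r.py pics/i.png
```

```text
top 895 z 59.7 rect ((736.33154296875, 66.68254852294922), (152.30552673339844, 89.95687103271484), 1.6097034215927124)
side 742 z 60.0 rect ((729.89990234375, 71.00636291503906), (150.9267578125, 104.42105102539062), 1.7731571197509766)
14.425 [459.   56.8 175.9] [3.136 0.012 0.029] [-0.4  1.5 -0.4]
```

View pics/i.png

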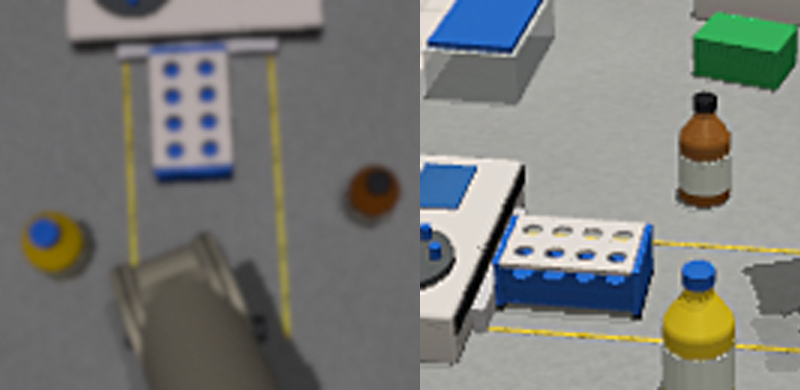

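The rack is flat with the holed face up, and its far end touches the bar at (188,48) in the left half. Its yaw is 0.028, the same as the feeder's, it sits about 12 mm left of the lane's middle, and the arm is clear.

```bash
python3 -c "
from cell import ctrl
print(ctrl.finish_job())"
```

```text
the job is handed in; nothing more can be done
None
```

The rack was tipped onto its feet and pushed until it met the stop bar: it lies holed face up, square to the bar and about 12 mm left of the lane's middle. The arm is clear and the job is handed in, but no verdict was returned.

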